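# Open the push-push battery hatch of the table radio

### The job

Get the table radio ready for fresh batteries: first switch it off by pushing its power slide all the way back, away from the speaker front, then press the battery hatch (the wider of the two hatches on its top) down once near its free edge, let it pop up and make sure it stays standing open. Do it by touch alone with a fingertip, picking nothing up, and do not push the hatch down again once it has popped. Leave the narrow hatch shut and the other things on the table where they stand.

Things in the scene. Friction and masses are not known exactly. Their poses are not given: they have to be found in the camera images.
- radio: black table radio, 150 (its x) by 240 (its y) by 65 mm high, fixed. Origin: centre of underside; -x is the speaker front (grille, round dial), +x the back (folded steel aerial), z up. On its flat top at z 65 mm: wide hatch (x -29 to 41, y 20 to 96), narrow hatch (x -29 to 41, y -37 to 1), both grey, 14 mm proud when shut, hinged at their back edge; power slide at y -80
- power_slide (a joint): position of the power slide, m: 0 = on, end nearest the speaker front; 0.025 = off, fully back. It starts within 6 mm of the on end, needs about 1.5 N and stays where it is left
- slide_knob (a point): centre of the top of the power slide's metal knob, 12 mm above the radio's top face. The knob is a block 14 mm (radio x) by 20 mm (radio y) by 12 mm high; it moves along the radio's +x from on to off. Site axes are the radio's
- wide_hatch (a joint): battery hatch angle, rad: 0 to 0.02 shut, latched; negative pressed in, firm stop at -0.16 (11 mm at the free edge); 0.8 open at its stop. Push-push latch: pressed to the stop (trips by -0.12; 3 to 5 N) it trips; let go, its spring swings it up behind the rising finger to 0.8 in about 1 s and holds it. Pressed less it may stay latched; pressed down again it can relatch
- wide_hatch_press (a point): point on the battery hatch's top face, middle of its low thumb ridge, 10 mm in from the free front edge, 60 mm from the hinge, 79 mm above the table when shut. Hatch: 70 mm (x, hinge to free edge) by 76 mm (y), steel hinge knuckles at the back. Moves with the hatch; on opening the free edge rises about 50 mm and swings back about 20 mm
- narrow_hatch (a joint): angle of the narrow hatch (memory compartment), rad, same kind of latch, 0 = shut; it must stay shut
- narrow_hatch_press (a point): point on the top of the narrow hatch (70 by 38 mm), 10 mm in from its free edge: not to be pressed
- router: black flat box with two short stub aerials at its back, 130 by 200 by 36 mm, aerials to 105 mm high, fixed; origin at the centre of its underside. It and the radio swap sides
- cell_a: battery cell standing upright, 26 mm across, 48 mm high, loose, about 125 mm in front of the radio's middle; origin at its foot. Leave it
- cell_b: second such upright cell; origin at its foot. Leave it
- remote: black remote control lying flat in front of the router, 45 by 160 by 18 mm, loose; origin under its centre. Leave it
- calculator: grey pocket calculator lying behind the router, 110 by 75 by 14 mm, loose; origin under its centre. Leave it
- carton: small white carton behind the radio, 45 by 85 by 40 mm, loose; origin under its centre. Leave it
- mug: white mug, 80 mm across, 95 mm high, loose; origin under its centre. Leave it
- tumbler: green drinking bottle with black cap, 68 mm across, 170 mm high, loose; origin under its centre. Leave it
- plant: small green plant in a white pot, 95 mm across, 130 mm high, loose; origin under its centre. Leave it

How it is judged:
By the outcome, as a careful person would: the job done as asked, in the order asked, and still so for the second after the job is handed in, with the robot touching nothing.
It also fails if it takes over 38 s, if anything falls off the work surface, if the arm or the gripper's body presses on something with over 40 N, if the wrist force passes 120 N, or if a joint passes its speed limit or range.

### The arm

A 6-joint arm with a two-finger parallel gripper is mounted at the origin on the work surface. World frame = base frame: x ahead of the robot, y to its left, z up, the work surface at z = 0. Lengths are in m, angles in rad, forces in N, time in s.
With the tool pointing down it reaches from about 0.35 to 0.925 m from the base axis. Payload 6.4 kg.
Tool frame: the origin (TCP) lies on the centre line of the jaws, within the pads' length; the fingertips stand 11 mm ahead of it and the grasp point (between the pads) lies 8 mm behind it; z points along the fingers, y is the line along which they close (so a half turn about z gives the same grasp; the last joint's range is limited). The gripper opens to 94 mm and grips with 3 to 60 N. Pads are 16 mm wide; open, the fingers measure 119 mm over their backs; the gripper's body (75 mm by 177 mm) begins 78 mm behind the grasp point.
Start: joints at [-0.174, 0.245, 1.558, -0, 1.339, -0.174], TCP at [0.65, 0, 0.216] pointing down, gripper open.
Joint ranges: [-3.13, 3.13], [-1.02, 2.26], [0.13, 2.54], [-0.95, 4.09], [0.21, 2.88], [-2.74, 2.74]. Speed limits (rad/s): [2.57, 2.57, 3.14, 3.14, 3.14, 3.14].

### API

Orientations are given as a rotation vector (axis times angle).
In Python, from rig import robot gives the robot as it stands. The module is installed in compiled form; this text tells all that it offers.
- The arm moves only by the tool move_arm, never from a script. Its argument "motion" is one flat list of numbers, 4 for each row, row after row: the shift along the tool's x, y, z in cm, then the turn about the tool's z in degrees. In form: [dx, dy, dz, spin, dx, dy, dz, spin, ...]. A call has 1 to 12 rows; each row shifts and turns the commanded pose from where the row before left it, along the tool's axes as they then stand; what a row does not reach is not made up. A row lasts 1/8 s, in which the tool goes at most 62.5 mm and 10.7 degrees, less where a joint would pass 70% of its speed; a pose out of reach is approached as far as the arm can. A call is refused whole if a number of a shift passes 6.25 or a number of a turn 10.7, either way. A call with a gripper value outside its range is refused whole. "gripper" is the closure in counts, from 0 (fully open) to 255 (shut), set as the call begins (left out, the last holds). The fingers move at their own pace and stop on an object; "grip_force" is the grip in N (left out, the last holds). Time passes only in rows, so rows that do not move let the fingers close. It gives the time, the measured TCP pose, the force, the opening and the grip force at its end, in the units of the state.
- robot.get_obs(): the state, without advancing time (a new reading comes with each control period).
- robot.capture(name): name is "scene" or "side" or "wrist"; returns the picture (400x640x3 uint8, red, green, blue); there is no depth.
- robot.camera_params(name): a dict with "fx", "fy", "cx", "cy" (pixels), "pose" (4x4, takes a point from camera to world coordinates). Camera axes: x right, y down, z forward; pixel columns grow to the right and rows downward; lengths in m; the calibration is good to about 2 mm. A picture is of the moment at which its call begins: read the wrist's pose just before it. camera_params takes no time and is no camera call; for the wrist camera it gives the pose at the moment of the call.
- robot.finish_job(): hands the job in; it is judged then, once.
The state is a dict: "clock": time; "qpos": joint angles; "qvel": joint speeds; "effort": joint torques, N m; "eef_pos": TCP position; "orientation": TCP orientation; "ft_force": force on the tool from outside, world axes, zero at the start; "moment": the same for the moment, N m; "grip_width": finger opening in m; "gripper_force": force on a finger pad.
Only numpy, scipy, OpenCV 4.12 (cv2) and the standard library are available. Lean on these libraries where they do the work, as an engineer would, in place of code of your own. Each camera call takes 0.05 s, during which the arm holds its last target. There are 200 camera calls.

## Working session

There is one attempt and no reset: what is moved stays moved. The work goes in short steps, Python scripts to look and compute and a tool call to move; the robot and the scene stay as the last step left them, time stands still between calls to the robot, and variables do not carry over. Pictures are saved under pics/ and viewed, at most 10 in all, crops included, and the job is handed in when it is done.

Besides the shell and the picture viewer there is one more tool, called after "Call:" in YAML: its name, and indented under it one key for each argument. move_arm: Moves the arm, as the interface text tells. Its arguments: {"type":"object","properties":{"motion":{"type":"array","items":{"type":"number"}},"gripper":{"type":"number"},"grip_force":{"type":"number"}},"required":["motion"]}

```bash
mkdir -p pics; python3 - <<'E'
from rig import robot
import cv2,numpy as np
np.set_printoptions(precision=4,suppress=True)
for n in ("scene","wrist"):
    p=robot.camera_params(n); im=robot.capture(n)
    cv2.imwrite(f"pics/{n}0.png",im[:,:,::-1]); print(n,p['fx'],p['fy'],p['cx'],p['cy']);print(p['pose'])
o=robot.get_obs();print(o['clock'],o['eef_pos'],o['orientation'],o['ft_force'])
E
```

```text
scene 518.7617695496929 518.7617695496929 313.3165142256257 198.32325720136427
[[-0.6865  0.399  -0.6079  1.4054]
 [ 0.7271  0.3681 -0.5795  0.7668]
 [-0.0074 -0.8398 -0.5428  0.7948]
 [ 0.      0.      0.      1.    ]]
wrist 315.2533035591334 315.2533035591334 315.03847523687546 196.40217478444322
[[ 1.      0.0006 -0.0024  0.6498]
 [-0.0001 -0.9601 -0.2795  0.0812]
 [-0.0025  0.2795 -0.9601  0.3831]
 [ 0.      0.      0.      1.    ]]
0.1 [0.6495 0.0001 0.2155] [-2.2204 -2.2205  0.0016] [ 1.1206 -0.5481  0.1713]
```

View pics/scene0.png

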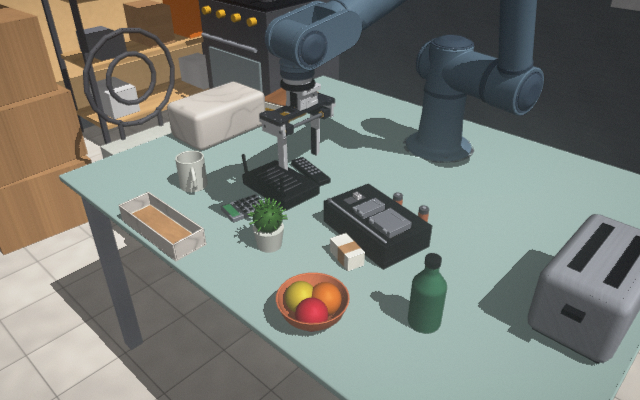

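View pics/wrist0.png

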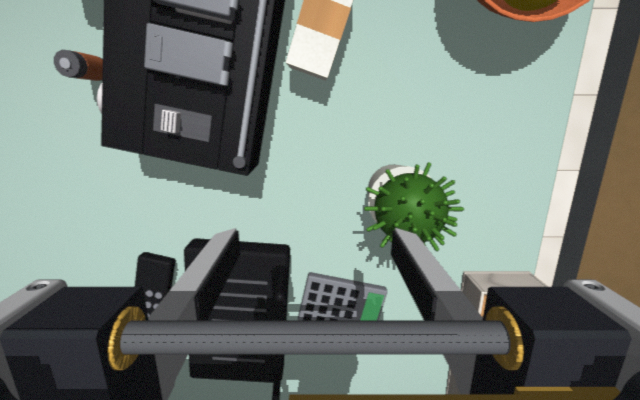

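The wrist picture shows the radio at the top left, with the knob near (170,122) and the near corners of its top at (103,146) and (247,173). The speaker front faces -x, with a yaw of about -10°. I'll close the fingers and move for a better view.

Call:
move_arm:
  motion: [2.25,-2.5,-1,0,2.25,-2.5,-1,0,2.25,-2.5,-1,0,2.25,-2.5,-1,0,0,0,0,0,0,0,0,0]
  gripper: 255

```text
clock: 0.85
eef_pos: [0.5502, 0.0897, 0.256]
orientation: [-2.221, -2.221, 0.001]
ft_force: [-0.2, -0.5, 0.3]
grip_width: 0.0374
gripper_force: 0.0
```

```bash
python3 - <<'E'
from rig import robot
import cv2,numpy as np,pickle
np.set_printoptions(precision=4,suppress=True)
p=robot.camera_params("wrist"); im=robot.capture("wrist"); pickle.dump(p,open("w1.pkl","wb"))
pickle.dump(robot.camera_params("scene"),open("s.pkl","wb"))
cv2.imwrite("pics/wrist1.png",cv2.resize(im[:,:,::-1],(800,500),interpolation=cv2.INTER_CUBIC))
s=robot.capture("scene")[170:280,310:450,::-1]
cv2.imwrite("pics/scene1.png",cv2.resize(s,(700,550),interpolation=cv2.INTER_CUBIC))
o=robot.get_obs();print(o['clock'],o['eef_pos'],o['orientation'],o['ft_force'],o['grip_width'],p['pose'])
E
```

```text
0.95 [0.5503 0.0893 0.2557] [-2.222  -2.22    0.0013] [ 0.6265 -0.1312 -0.0787] 0.02933423951107254 [[ 1.      0.     -0.0011  0.5503]
 [-0.0003 -0.96   -0.2801  0.1709]
 [-0.001   0.2801 -0.96    0.4237]
 [ 0.      0.      0.      1.    ]]
```

View pics/wrist1.png

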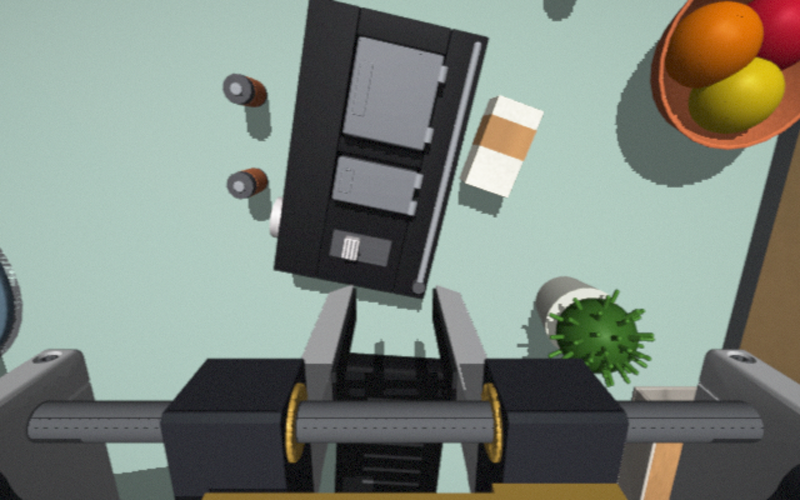

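View pics/scene1.png

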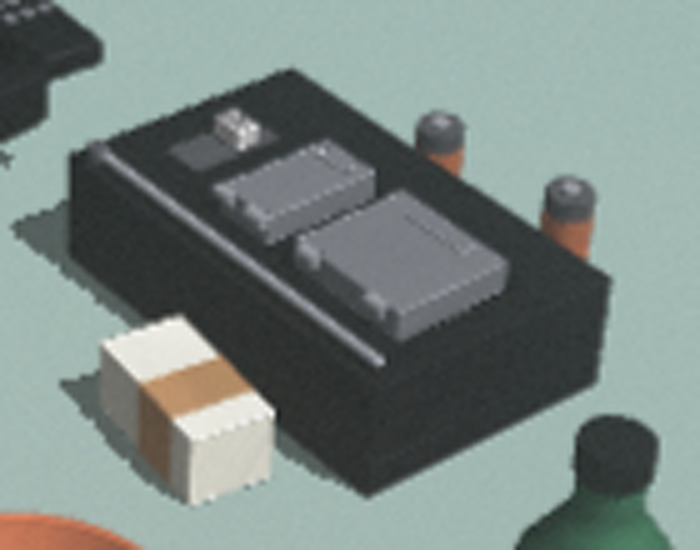

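The wrist picture shows the radio clearly. The knob is at about (352,248), the wide hatch corners are (359,37), (343,134), (426,150) and (447,57), and the radio's near corners are (274,270) and (424,298). The scene crop agrees with this, so I'll fit the pose.

```bash
cat > fit.py <<'E'
import numpy as np,pickle
from scipy.optimize import least_squares
np.set_printoptions(precision=4,suppress=True)
W,S=pickle.load(open("w1.pkl","rb")),pickle.load(open("s.pkl","rb"))
w=[(-75,-120,65,274,270),(75,-120,65,424,298),(75,120,65,488,38),(-29,96,79,359,37),(41,20,79,426,150),(-29,20,79,343,134),(-29,1,79,340,156),(41,1,79,422,173),(41,-37,79,413,216),(-29,-37,79,332,200)]
s=[(-75,-120,65,293,68),(75,-120,65,70,152),(-75,120,65,610,278),(-29,96,79,510,265),(-29,20,79,400,192),(41,20,79,297,240)]
w,s=np.array(w,float),np.array(s,float)
P=np.r_[w[:,:3],s[:,:3]]/1000
uv=np.r_[w[:,3:]/1.25,s[:,3:]/5+[310,170]]
def world(q,P):
    c,n=np.cos(q[2]),np.sin(q[2]); P=np.atleast_2d(P)
    return np.c_[q[0]+c*P[:,0]-n*P[:,1],q[1]+n*P[:,0]+c*P[:,1],P[:,2]]
def proj(C,X):
    T=np.linalg.inv(C['pose']);Y=X@T[:3,:3].T+T[:3,3]
    return np.c_[C['fx']*Y[:,0]/Y[:,2]+C['cx'],C['fy']*Y[:,1]/Y[:,2]+C['cy']]
def res(q):
    X=world(q,P);return (np.r_[proj(W,X[:len(w)]),proj(S,X[len(w):])]-uv).ravel()
r=least_squares(res,[.55,.15,-.18],loss='soft_l1');q=r.x
if __name__=="__main__":
    print(q,np.degrees(q[2]));print(res(q).reshape(-1,2))
    k=least_squares(lambda a:(proj(W,world(q,[a[0],a[1],.077]))-[[352/1.25,248/1.25]]).ravel(),[-.04,-.08]).x
    k2=least_squares(lambda a:(proj(S,world(q,[a[0],a[1],.077]))-[[238/5+310,122/5+170]]).ravel(),[-.04,-.08]).x
    print("knob",k,k2,world(q,[k[0],k[1],.077]));print("press",world(q,[-.019,.058,.079]))
E
python3 fit.py
```

```text
[ 0.5318  0.1431 -0.2054] -11.766055366893088
[[-0.2252  0.4779]
 [ 0.7801  1.4293]
 [ 2.3039 -1.5814]
 [ 0.4024 -1.4218]
 [-1.3222  0.5908]
 [ 0.2116 -0.5373]
 [-0.3847 -0.0347]
 [-2.0765 -0.1282]
 [-2.4328 -0.7412]
 [ 0.2925 -0.6601]
 [-2.0074 -0.7132]
 [-2.3372  0.0407]
 [-0.9376 -0.4797]
 [-1.4692 -0.9092]
 [-1.0557 -0.8777]
 [-2.3062 -1.0477]]
knob [-0.0043 -0.0783] [-0.0062 -0.0744] [[0.5116 0.0673 0.077 ]]
press [[0.525  0.2038 0.079 ]]
```

Call:
move_arm:
  motion: [-0.7,-3.5,0,0,-0.7,-3.45,0,0,0,0,3,5.9,0,0,4,5.9,0,0,4,0,0,0,2,0,0,0,0,0,0,0,0,0]

```text
clock: 1.95
eef_pos: [0.4814, 0.0756, 0.1273]
orientation: [2.438, 1.98, 0.001]
ft_force: [-0.3, -0.5, -0.1]
grip_width: 0.0005
gripper_force: 0.0
```

```bash
cat > st.py <<'E'
from rig import robot
from fit import *
from scipy.spatial.transform import Rotation as R
def st():
    o=robot.get_obs();p=o['eef_pos'];c,n=np.cos(q[2]),np.sin(q[2])
    d=np.array(p[:2])-q[:2];M=R.from_rotvec(o['orientation']).as_matrix()
    f=np.array(o['ft_force'])
    print(o['clock'],'radio mm',1000*np.array([c*d[0]+n*d[1],-n*d[0]+c*d[1],p[2]-.011]),'tool y yaw',np.degrees(np.arctan2(M[1,1],M[0,1]))-np.degrees(q[2]),'f',f,'w',o['grip_width'])
E
python3 - <<'E'
from st import *
import cv2
st()
# bottle foot from scene
C=S;d=C['pose'][:3,:3]@np.array([(426-C['cx'])/C['fx'],(325-C['cy'])/C['fy'],1]);o=C['pose'][:3,3];print("bottle",o-d*o[2]/d[2])
im=robot.capture("wrist");cv2.imwrite("pics/w2.png",im[:,:,::-1])
im=robot.capture("side");cv2.imwrite("pics/s2.png",im[:,:,::-1])
E
```

```text
1.95 radio mm [-35.5393 -76.3574 116.2972] tool y yaw -0.06701999115430013 f [-0.3028 -0.5427 -0.1091] w 0.0005419304131150133
bottle [ 0.7059  0.4151 -0.    ]
```

View pics/s2.png

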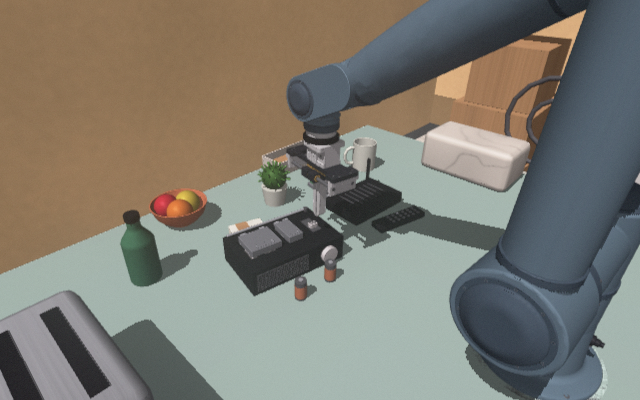

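View pics/w2.png

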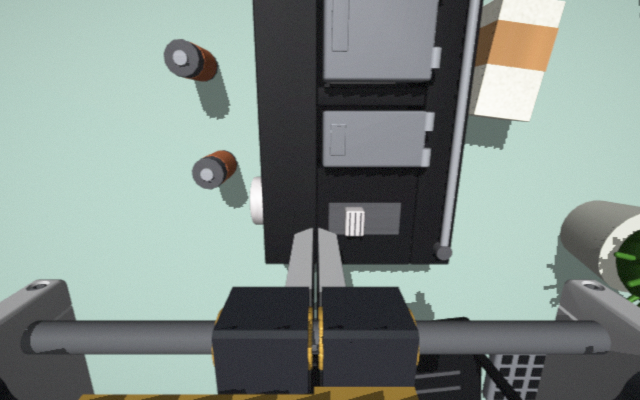

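The wrist view confirms the alignment: the closed fingertips at (318,232) are just in front of the knob at (355,222). I'll go down and start pushing.

Call:
move_arm:
  motion: [-0.3,0,2.5,0,0,0,1.5,0,0,0,0.6,0,0,0,0,0,0,0.5,0,0,0,0.5,0,0,0,0.4,0,0,0,0.4,0,0,0,0,0,0]

```text
clock: 3.18
eef_pos: [0.4981, 0.0693, 0.0807]
orientation: [2.438, 1.981, 0.001]
ft_force: [-0.3, 0.3, 1.2]
grip_width: -0.0001
gripper_force: 0.5
```

```bash
python3 -c "
from st import *
st()"
```

```text
3.175 radio mm [-17.9345 -79.1565  69.6888] tool y yaw -0.0389961628049047 f [-0.313   0.2567  1.1874] w -0.00011360221431538941
```

Call:
move_arm:
  motion: [0,0.4,0,0,0,0.4,0,0,0,0.2,0,0,0,0.2,0,0]

```text
clock: 3.68
eef_pos: [0.5095, 0.0669, 0.0806]
orientation: [2.438, 1.981, 0.0]
ft_force: [-1.3, 0.5, 3.4]
grip_width: 0.0003
gripper_force: 1.8
```

Call:
move_arm:
  motion: [0,0.2,0,0,0,0.2,0,0]

```text
clock: 3.92
eef_pos: [0.5124, 0.0663, 0.0804]
orientation: [-2.436, -1.98, 0.003]
ft_force: [-6.9, 1.2, 8.7]
grip_width: 0.0008
gripper_force: 6.0
```

Call:
move_arm:
  motion: [0,0.2,0,0,0,0,0,0]

```text
clock: 4.18
eef_pos: [0.5126, 0.0663, 0.0803]
orientation: [-2.433, -1.978, 0.008]
ft_force: [-11.7, 1.3, 13.0]
grip_width: 0.0007
gripper_force: 8.7
```

The force jumped as if at an end stop. I'll back off, lift and check the knob.

Call:
move_arm:
  motion: [0,-0.8,0,0,0,-0.7,-0.5,0,0,0,-2,0,0,0,-2,0,0,-1,-2,0,0,0,0,0]

```text
clock: 4.92
eef_pos: [0.4914, 0.0708, 0.1469]
orientation: [2.436, 1.98, 0.004]
ft_force: [-0.1, -0.6, 0.5]
grip_width: 0.0005
gripper_force: 0.0
```

```bash
python3 - <<'E'
from st import *
import cv2
st()
im=robot.capture("wrist");cv2.imwrite("pics/w3.png",im[:,:,::-1])
E
```

```text
4.925 radio mm [-24.7509 -78.9974 135.9093] tool y yaw -0.022276443730138595 f [-0.0961 -0.5804  0.5419] w 0.00046557092648088415
```

View pics/w3.png

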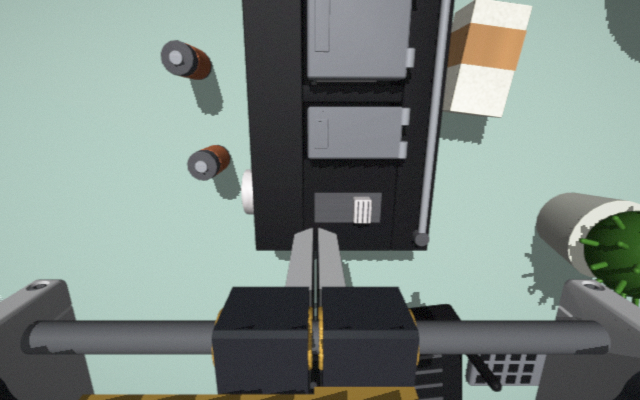

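```bash
python3 - <<'E'
from st import *
C=robot.camera_params("wrist")
inv=lambda uv,z:least_squares(lambda a:(proj(C,world(q,[a[0],a[1],z]))-[uv]).ravel(),[0,-.08]).x*1000
for n,uv,z in [("knobL",(354,205),.077),("knobR",(370.5,205),.077),("slotL",(314.5,210),.065),("slotR",(381,210),.065),("narrowFL",(308,107),.079),("narrowBR",(402,158),.079)]: print(n,inv(uv,z))
E
```

```text
knobL [  5.5769 -73.979 ]
knobR [ 18.5783 -73.9919]
slotL [-25.5574 -82.1685]
slotR [ 29.7529 -82.2244]
narrowFL [-30.1087   0.3369]
narrowBR [ 39.9947 -36.4347]
```

Vision puts the knob centre at about +12 mm, which may be 1–2 mm short of the end. I'll push again slightly higher on the knob to confirm the end stop.

Call:
move_arm:
  motion: [-0.1,0,3,0,0,0,2.4,0,0,0,0.9,0,0,0,0,0,0,0.8,0,0,0,0.8,0,0,0,0,0,0]

```text
clock: 5.85
eef_pos: [0.5074, 0.0663, 0.0832]
orientation: [2.437, 1.98, 0.002]
ft_force: [1.3, -0.2, 0.4]
grip_width: 0.0005
gripper_force: 0.0
```

Call:
move_arm:
  motion: [0,0.3,0,0,0,0.2,0,0,0,0,0,0]

```text
clock: 6.22
eef_pos: [0.5111, 0.0655, 0.0824]
orientation: [-2.438, -1.981, 0.0]
ft_force: [-0.7, 0.0, 0.1]
grip_width: 0.0008
gripper_force: 0.0
```

Call:
move_arm:
  motion: [0,0.2,0,0,0,0.2,0,0,0,0,0,0]

```text
clock: 6.6
eef_pos: [0.5137, 0.065, 0.0822]
orientation: [-2.436, -1.98, 0.004]
ft_force: [-5.0, 0.4, 4.9]
grip_width: 0.0003
gripper_force: 3.1
```

```bash
python3 -c "
from st import *
st()"
```

```text
6.6 radio mm [ -1.7845 -80.1797  71.1652] tool y yaw -0.028873200741768912 f [-4.9653  0.4085  4.8577] w 0.0002594882767182772
```

Call:
move_arm:
  motion: [0,0.2,0,0,0,0.2,0,0,0,0,0,0]

```text
clock: 6.98
eef_pos: [0.5142, 0.0649, 0.0819]
orientation: [-2.43, -1.976, 0.015]
ft_force: [-17.2, 3.6, 14.4]
grip_width: 0.0007
gripper_force: 11.4
```

```bash
python3 -c "
from st import *
st()"
```

```text
6.975 radio mm [ -1.2876 -80.1534  70.9202] tool y yaw -0.002074150971800748 f [-17.1929   3.6168  14.3965] w 0.0006749285912616327
```

Call:
move_arm:
  motion: [0,-0.8,0,0,0,-0.8,-0.5,0,0,0,-3,0,0,-1,-3,0,0,0,0,0,0,0,0,0]

```text
clock: 7.72
eef_pos: [0.4931, 0.0692, 0.1467]
orientation: [-2.438, -1.981, 0.001]
ft_force: [-0.4, 0.3, 0.1]
grip_width: 0.0007
gripper_force: 0.0
```

```bash
python3 - <<'E'
from st import *
import cv2
st();C=robot.camera_params("wrist")
im=robot.capture("wrist")
print([proj(C,world(q,[x,-.08,.077])).round(1).tolist() for x in (0,.01,.02)])
cv2.imwrite("pics/w4.png",cv2.resize(im[170:250,290:400,::-1],(770,560),interpolation=cv2.INTER_CUBIC))
E
```

```text
7.725 radio mm [-22.8054 -80.2763 135.7095] tool y yaw -0.03795467785750439 f [-0.3747  0.2858  0.092 ] w 0.0006848758257546896
[[[343.8, 210.5]], [[356.3, 210.5]], [[368.9, 210.5]]]
```

View pics/w4.png

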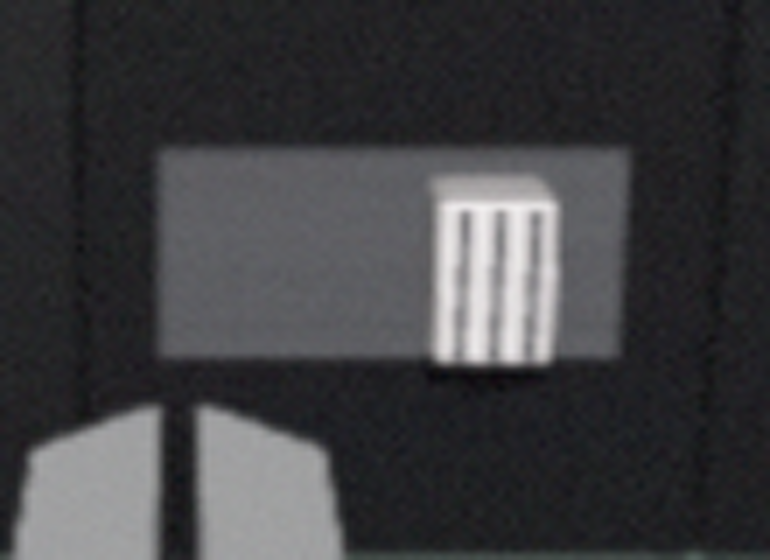

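The knob is at the back end, with its centre at +13.6 mm after about 19 mm of travel, and it stopped hard. Next is the wide hatch.

Call:
move_arm:
  motion: [5,0.1,0,0,5,0.1,0,0,3.8,0.1,0,0,0,0,3,0,0,0,2,0,0,0,0,0]

```text
clock: 8.52
eef_pos: [0.5226, 0.203, 0.0945]
orientation: [-2.436, -1.979, 0.008]
ft_force: [0.2, -0.4, 0.3]
grip_width: 0.0003
gripper_force: 0.0
```

```bash
python3 -c "
from st import *
st()"
```

```text
8.525 radio mm [-21.2242  56.6977  83.5368] tool y yaw -0.07019477047288802 f [ 0.2059 -0.3725  0.2854] w 0.00031997358311447395
```

Call:
move_arm:
  motion: [0,0.15,0.3,0,0,0,0.3,0,0,0,0.3,0,0,0,0.2,0]

```text
clock: 9.02
eef_pos: [0.5261, 0.2034, 0.0869]
orientation: [2.438, 1.981, 0.0]
ft_force: [-1.1, -0.4, 3.5]
grip_width: 0.0005
gripper_force: 1.7
```

Call:
move_arm:
  motion: [0,0,0.2,0,0,0,0.1,0]

```text
clock: 9.28
eef_pos: [0.5258, 0.2035, 0.0834]
orientation: [-2.438, -1.981, 0.001]
ft_force: [-2.4, 0.0, 3.5]
grip_width: 0.0004
gripper_force: 1.6
```

Call:
move_arm:
  motion: [0,0,0.1,0,0,0,0,0]

```text
clock: 9.52
eef_pos: [0.5257, 0.2035, 0.0822]
orientation: [-2.438, -1.981, 0.001]
ft_force: [-1.9, 1.3, 2.6]
grip_width: 0.0004
gripper_force: 1.4
```

Call:
move_arm:
  motion: [0,0,0.15,0,0,0,0.15,0]

```text
clock: 9.78
eef_pos: [0.526, 0.2035, 0.0806]
orientation: [-2.437, -1.981, 0.001]
ft_force: [-8.9, -1.2, 15.6]
grip_width: 0.0005
gripper_force: 8.4
```

Call:
move_arm:
  motion: [0,0,0.15,0,0,0,0,0]

```text
clock: 10.02
eef_pos: [0.5261, 0.2036, 0.0805]
orientation: [-2.437, -1.981, 0.002]
ft_force: [-11.2, -1.4, 19.7]
grip_width: 0.0004
gripper_force: 10.3
```

The hatch is on its firm stop. I'll rise clear, first at a moderate pace and then quickly, moving forward as I go.

Call:
move_arm:
  motion: [0,0,-0.5,0,0,0,-1.5,0,0,-0.3,-3,0,0,-0.5,-3.5,0,0,-0.5,-3.5,0,-1,-0.5,-3,0,-1,0,-2,0,0,0,0,0,0,0,0,0,0,0,0,0,0,0,0,0,0,0,0,0]

```text
clock: 11.52
eef_pos: [0.5042, 0.1876, 0.2475]
orientation: [-2.438, -1.981, 0.001]
ft_force: [0.8, -0.4, 0.9]
grip_width: 0.0004
gripper_force: 0.0
```

```bash
python3 - <<'E'
from st import *
import cv2
st()
a=robot.capture("side")[170:330,200:400,::-1]; b=robot.capture("wrist")[:,:,::-1]
cv2.imwrite("pics/x5.png",np.hstack([cv2.resize(a,(400,320)),cv2.resize(b,(400,320))]))
E
```

```text
11.525 radio mm [-36.0853  37.8946 236.481 ] tool y yaw -0.025001119839597408 f [ 0.7594 -0.3724  0.8655] w 0.00035956927888056644
```

View pics/x5.png

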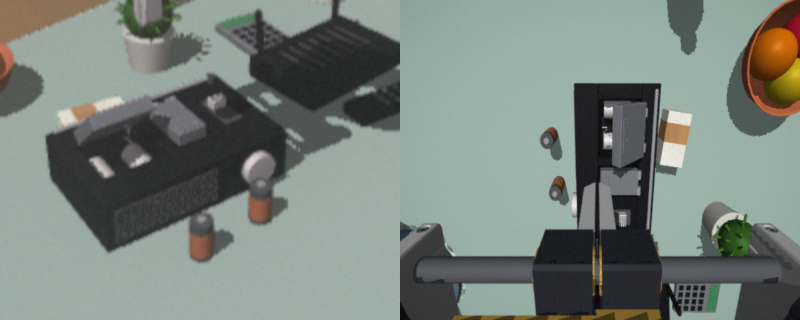

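The wide hatch stands open at (630,130) in the right half. The narrow hatch is shut, the knob is back, and the cells and carton haven't moved.

Call:
move_arm:
  motion: [0,0,0,0,0,0,0,0,0,0,0,0,0,0,0,0]

```text
clock: 12.12
eef_pos: [0.5043, 0.1875, 0.248]
orientation: [-2.438, -1.981, -0.0]
ft_force: [0.3, 0.5, 0.3]
grip_width: 0.0007
gripper_force: 0.0
```

```bash
python3 -c "
from rig import robot
print(robot.finish_job())"
```

```text
the job is handed in; nothing more can be done
None
```

The job is handed in at about 12 s: the power slide was pushed back to its end stop, then the battery hatch was pressed once and left standing open, and the last pictures show the narrow hatch shut and nothing else visibly moved.

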